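# Set and close the cam clamp on the cutting board

### The job

One of the two quick-release clamps that hold the steel rule on the cutting board still has its cam lever up. With that lever still up, turn that clamp's wing nut clockwise until the wing lies in line with the clamp's strap, then flip the lever fully down. Do not touch the other clamp, which is already set and closed.

Things in the scene. Friction and masses are not known exactly. Their poses are not given: they have to be found in the camera images.
- clamp: Clamp with its lever up, screwed to an 18 mm board; left or right one of two, 170 mm apart. Grey base, 56 mm wide; aluminium strap 30 mm wide, 150 mm long, top at z = 34 mm. Origin: on the board's top, between nut and lever; x runs along the strap, away from the robot, from nut to lever end; z up. Nut axis at x = -70 mm, lever pivot at x = 20 mm, both at y = 0 (clamp frame).
- nut (a joint): Wing nut, vertical axis; dark steel wing 44 mm long, 10 thick, 22 tall, its middle 62 mm above the clamp's origin. Angle in rad, growing clockwise from above: 0 = wing along the strap (set); starts at -1.25 to -0.7 = wing pointing that far counter-clockwise of the strap. Stops at -1.5 and 0.6, so it can be overturned. Friction 0.06 N m; stays where left.
- lever (a joint): Cam lever, pivot parallel to clamp y, 46 mm above its origin; flat steel handle 22 mm wide, 10 thick, centred on the pivot's level, end 95 mm from the pivot. Angle in rad: 0 = fully down on its stop, level, pointing along clamp +x; positive = raised, tilting up towards the nut. Starts 0.75 to 1.1, stop 1.2. Friction 0.12 N m; stays where left. The strap sinks 3 mm as it closes.
- clamp_done: The other clamp on the same board, 170 mm beside the first: same shape, size and frame, lever down and wing in line with its strap. Not to be touched.

How it is judged (in metres and radians):
On the way, in this order (a step that is already met when the one before it is completed fails the run):
1. the wing nut is set in line with the strap while the lever is still up (value of joint nut between -0.2 and 0.2 rad and value of joint lever above 0.5 rad), for 0.2 s.
2. the lever is flipped down (value of joint lever below 0.15 rad), for 0.2 s.
At the end, for the whole second after the job is handed in: The wing nut of the clamp is within 0.2 rad (11 degrees) of the strap's line and its lever is within 0.15 rad (8 degrees) of fully down (value of joint nut between -0.2 and 0.2 rad and value of joint lever below 0.15 rad); the robot touches nothing.
It fails at once if the robot touches the other, already closed clamp (contact force between any of the fingers, the arm and clamp_done above 1 N).
It also fails if it takes over 40 s, if anything falls off the work surface, if the arm or the gripper's body presses on something with over 40 N, if the wrist force passes 120 N, or if a joint passes its speed limit or range.

### The arm

A 6-joint arm with a two-finger parallel gripper is mounted at the origin on the work surface. World frame = base frame: x ahead of the robot, y to its left, z up, the work surface at z = 0. Lengths are in mm, angles in rad, forces in N, time in s.
With the tool pointing down it reaches from about 350 to 875 mm from the base axis. Payload 4.2 kg.
Tool frame: the origin (TCP) lies at the very end of the fingers, on their centre line; the grasp point (between the pads) lies 19 mm behind it (arm.pinch_z is the distance from the TCP to the grasp point, in mm); x points along the fingers, y is the direction in which the jaws open and shut, and the axes are right-handed (so a half turn about x gives the same grasp; the last joint's range is limited). The gripper opens to 85 mm and grips with 20 to 120 N. Pads are 22 mm wide; open, the fingers measure 114 mm over their backs; the gripper's body (76 mm by 85 mm) begins 54 mm behind the grasp point. The pads swing forward as they close: fully open they stand 13 mm farther back than shut.
Start: joints at [-1.03, 0.385, 0.008, 0, -1.194, -0.259], TCP at [173.819, -600.322, 231.312] pointing down, gripper open.
Joint ranges: [-3.14, 3.14], [-1.21, 2.06], [-1.07, 1.41], [-3.16, 2.05], [-2.99, -0.16], [-3.1, 3.1]. Speed limits (rad/s): [2.79, 2.79, 3.14, 3.14, 3.14, 3.14].

### API

Orientations are given as a unit quaternion [x, y, z, w].
In Python, from bench import arm gives the robot as it stands.
- The arm moves only by the tool drive_tool, never from a script. Its argument "motion" is a list of rows, each a list of 4 numbers: the shift along the tool's x, y, z in mm, then the turn about the tool's x in degrees. In form: [[dx, dy, dz, spin], ...]. A call has 1 to 10 rows; each row shifts and turns the commanded pose from where the row before left it, along the tool's axes as they then stand; what a row does not reach is not made up. A row lasts 1/12 s, in which the tool goes at most 41.7 mm and 7.16 degrees, less where a joint would pass 70% of its speed; a pose out of reach is approached as far as the arm can. A call with a gripper value outside its range is refused whole. "grip" is the finger opening in mm, from 0 to 85.4, set as the call begins (left out, the last holds). The fingers move at their own pace and stop on an object; the grip force is fixed at half the most. Time passes only in rows, so rows that do not move let the fingers close. It gives the time, the measured TCP pose, the force and the opening at its end, in the units of the state.
- arm.read_state(): the state, without advancing time (a new reading comes with each control period).
- arm.get_image(name): name is "side" or "top"; returns the picture (420x560x3 uint8, red, green, blue); there is no depth.
- arm.calibration(name): a dict with "K" (3x3 intrinsics, pixels), "distortion" ([k1, k2, p1, p2, k3] as OpenCV has them; the pictures are not rectified), "eye" and "attitude" of the camera in the world. Camera axes: x right, y up, looking along -z (the intrinsics and any distortion apply to the point x, -y, -z); pixel columns grow to the right and rows downward; lengths in mm; the calibration is good to about 2 mm. A picture is of the moment at which its call begins. calibration takes no time and is no camera call.
- arm.job_done(): hands the job in, once; it reports no verdict.
The state is a dict: "clock": time; "joints": joint angles; "joint_vel": joint speeds; "joint_efforts": joint torques, N m; "position": TCP position; "ee_rot": TCP orientation; "contact_force": force on the tool from outside, world axes, zero at the start; "wrist_torque": the same for the moment, N m; "gripper_width": finger opening in mm.
Only numpy, scipy, OpenCV 4.12 (cv2) and the standard library are available. Lean on these libraries where they do the work, as an engineer would, in place of code of your own. Each camera call takes 0.05 s, during which the arm holds its last target. There are 200 camera calls.

## Working session

There is one attempt and no reset: what is moved stays moved. The work goes in short steps, Python scripts to look and compute and a tool call to move; the robot and the scene stay as the last step left them, time stands still between calls to the robot, and variables do not carry over. Pictures are saved under pics/ and viewed, about 8 in all and at most 12, crops included, and the job is handed in when it is done.

Besides the shell and the picture viewer there is one more tool, called after ">>>" by a JSON object that holds its "op" and its "data", one argument or row to a line. drive_tool: Moves the arm, as the interface text tells. Its arguments: {"type":"object","properties":{"motion":{"type":"array"},"grip":{"type":"number"}},"required":["motion"]}

```bash
mkdir -p pics; python3 - <<'E'
from bench import arm
import cv2
for n in("top","side"):
    cv2.imwrite(f"pics/{n}0.png",arm.get_image(n)[:,:,::-1]); c=arm.calibration(n); print(n,c)
s=arm.read_state();print(s["clock"],s["position"],s["ee_rot"],s["gripper_width"])
E
```

```text
top {'K': array([[492.18530755,   0.        , 281.49173127],
       [  0.        , 492.18530755, 203.31144485],
       [  0.        ,   0.        ,   1.        ]]), 'distortion': array([-0.16057754,  0.        ,  0.        ,  0.        ,  0.        ]), 'eye': array([438.78251024,  24.56798807, 792.60377655]), 'attitude': array([ 0.04275359, -0.02265016, -0.70117234,  0.71134833])}
side {'K': array([[380.8256704 ,   0.        , 287.28656669],
       [  0.        , 380.8256704 , 210.58603664],
       [  0.        ,   0.        ,   1.        ]]), 'distortion': array([0.03418809, 0.        , 0.        , 0.        , 0.        ]), 'eye': array([180.39155203, 396.75511317, 467.34772905]), 'attitude': array([-0.16486529,  0.42633558,  0.82648134, -0.32861225])}
0.1 [ 173.67306142 -599.83552743  230.34106695] [-0.09856843  0.70025169  0.09993479  0.69996063] 85.29312426346381
```

View pics/top0.png

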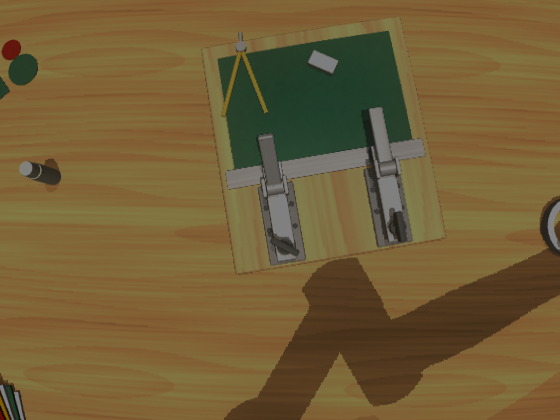

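View pics/side0.png

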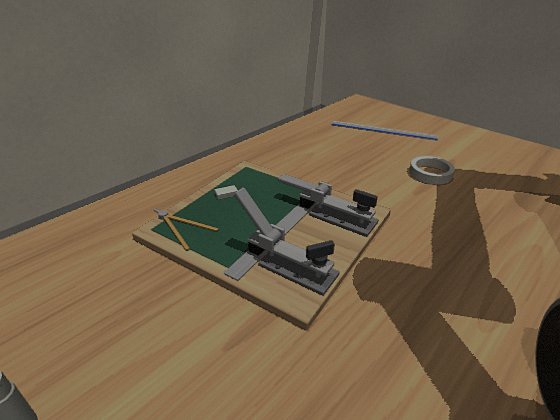

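The top view shows the left clamp (nut about (285,244), lever end about (266,137)) with its wing turned. The side view shows that same clamp's lever raised, with the closed clamp to its right (nut about (398,226)).

```bash
cat > h.py <<'E'
from bench import arm
import cv2, numpy as np
from scipy.spatial.transform import Rotation as R
def cal(n):
    c=arm.calibration(n); return c["K"],c["distortion"],np.array(c["eye"]),R.from_quat(c["attitude"]).as_matrix()
def px2w(n,uv,z):
    K,d,e,A=cal(n); p=cv2.undistortPoints(np.array([[uv]],float),K,d)[0,0]
    r=A@np.array([p[0],-p[1],-1]); return e+r*(z-e[2])/r[2]
def w2px(n,P):
    K,d,e,A=cal(n); q=(np.atleast_2d(P)-e)@A*[1,-1,-1]
    return cv2.projectPoints(q,np.zeros(3),np.zeros(3),K,d)[0][:,0]
def crop(n,u0,v0,w,h,k,f,im=None):
    im=arm.get_image(n)[:,:,::-1] if im is None else im
    c=cv2.resize(im[v0:v0+h,u0:u0+w],None,fx=k,fy=k,interpolation=cv2.INTER_CUBIC)
    c=cv2.convertScaleAbs(c,alpha=1.8,beta=15)
    for i in range(0,w,10): cv2.putText(c,str(u0+i),(i*k,8),0,.28,(0,255,255)); cv2.line(c,(i*k,10),(i*k,14),(0,255,255))
    for i in range(0,h,10): cv2.putText(c,str(v0+i),(0,i*k+3),0,.28,(0,255,255))
    cv2.imwrite(f,c)
E
python3 -c "
from h import *
crop('top',230,125,100,150,4,'pics/t1.png',cv2.imread('pics/top0.png'))
crop('side',210,175,150,125,5,'pics/s1.png',cv2.imread('pics/side0.png'))
for uv in [(202,48),(400,18),(443,238),(237,273)]: print(px2w('top',uv,18))
"
```

```text
[769.71363942 184.31715418  18.        ]
[ 827.07694526 -147.8715647    18.        ]
[ 458.63155701 -209.92864341   18.        ]
[399.61803442 115.40573922  18.        ]
```

View pics/t1.png

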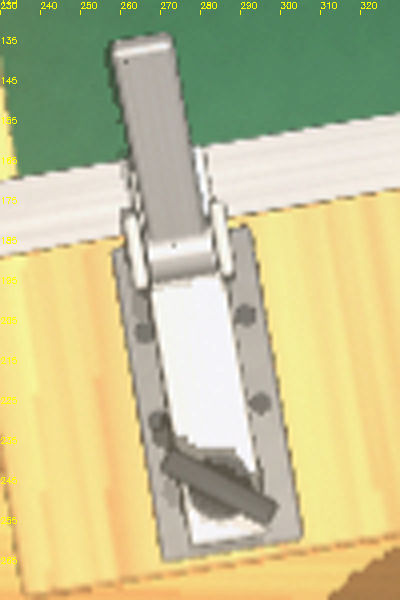

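View pics/s1.png

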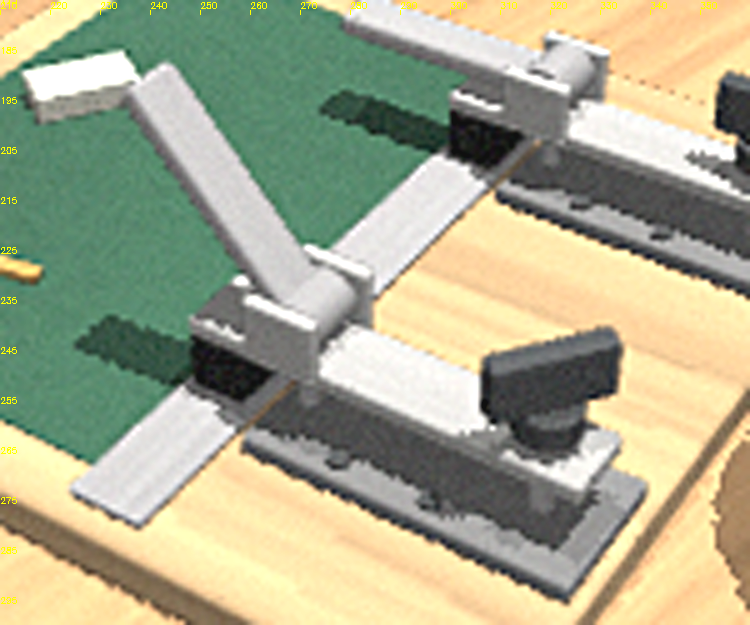

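The wing's top runs from pixel (272,239) to (298,253), centre (285,246). The roller is at (275.8,189.5), the lever end top at (257–271,135), and the base plate near edge from (271,265.5) to (305,259).

```bash
python3 - <<'E'
from h import *
from scipy.optimize import least_squares
f=lambda x,y,z:px2w('top',(230+x/4,125+y/4),z)
# base plate corners (unknown z~24) for direction
for p in [(163,562),(300,535),(113,250),(248,227)]: print(p,f(*p,24).round(1))
a,b=f(168,457,91),f(273,513,91); print('wing',a,b,(a+b)/2,np.hypot(*(a-b)[:2]),np.degrees(np.arctan2(*(a-b)[1::-1])))
print('pivot',f(183,256,70))
for p in [(152,290),(220,275),(190,545),(254,530)]: print('strap',f(*p,52).round(1))
# side fits
s=lambda x,y:(210+x/5,175+y/5)
# fit: pose x,y,yaw, nut, lever using both cameras
def pts(q):
    X,Y,yaw,nut,lev=q; c,sn=np.cos(yaw),np.sin(yaw)
    def w(x,y,z): return [X+c*x-sn*y,Y+sn*x+c*y,18+z]
    wing=lambda r,t,z:w(-70+r*np.cos(-nut)-t*np.sin(-nut), r*np.sin(-nut)+t*np.cos(-nut),z)
    L=lambda r,y,n:w(20+r*np.cos(lev)-n*np.sin(lev),y,46+r*np.sin(lev)+n*np.cos(lev))
    T=[ (L(95,11,5),(117,47)),(L(95,-11,5),(166,37)),(wing(22,5,73),(170,447)),(wing(22,-5,73),(163,466)) if 0 else (wing(22,0,73),(168,458)),(wing(-22,0,73),(273,514)),
       (w(-85,15,34),(190,545)),(w(-85,-15,34),(254,530))] 
    S=[(L(95,-11,5),(170,63)),(L(95,11,5),(132,85)),(wing(-22,0,73),(607,332)),(wing(22,0,73),(487,360))]
    return T,S
def res(q):
    T,S=pts(q)
    r=[w2px('top',[p for p,_ in T])-[(230+u/4,125+v/4) for _,(u,v) in T], w2px('side',[p for p,_ in S])-[s(u,v) for _,(u,v) in S]]
    return np.vstack(r).ravel()
for n0 in(-1,):
    o=least_squares(res,[520,80,.17,n0,.9],x_scale=[10,10,.1,.1,.1],loss='soft_l1'); print(o.x.round(3),o.cost); print(o.fun.reshape(-1,2).round(1))
E
```

```text
(163, 562) [412.6  62.2  24. ]
(300, 535) [423.9   9.1  24. ]
(113, 250) [534.5  84.1  24. ]
(248, 227) [544.3  31.   24. ]
wing [452.17050333  57.77284322  91.        ] [432.8591911   20.13115059  91.        ] [442.51484721  38.9519969   91.        ] 42.306309269381124 62.840822079714854
pivot [526.86022854  54.49998231  70.        ]
strap [515.9  66.8  52. ]
strap [522.   41.1  52. ]
strap [420.1  50.8  52. ]
strap [426.1  26.9  52. ]
[ 5.10261e+02  5.14950e+01  1.76000e-01 -8.75000e-01  7.90000e-01] 18.65963304225878
[[-1.   0.2]
 [ 2.6  0. ]
 [-2.7  5.5]
 [-0.4 -0.3]
 [-0.   1.5]
 [-0.3 -2.6]
 [ 3.4 -2.1]
 [ 0.  -1.4]
 [-0.9  0.3]
 [ 3.2 -0.1]
 [-0.  -0.2]]
```

```bash
cat >> h.py <<'E'
NUT=np.array([442.,39.5]); YAW=.178; WING=1.097
def info(tx,ty,tz,jaw):
    "shift in tool axes to target and spin (deg) so that jaw axis lies along world angle jaw (mod pi)"
    s=arm.read_state(); M=R.from_quat(s["ee_rot"]).as_matrix(); p=np.array(s["position"])
    d=M.T@(np.array([tx,ty,tz])-p); a=np.arctan2(M[1,1],M[0,1])
    da=(jaw-a+np.pi/2)%np.pi-np.pi/2
    print("t",s["clock"],"p",p.round(1),"shift",d.round(1),"spin",np.degrees(da*-1 if M[2,0]<0 else da).round(1),"j",np.round(s["joints"],3),"F",np.round(s["contact_force"],1),"w",round(s["gripper_width"],1)); print(M.round(3))
E
python3 -c "
from h import *
info(*NUT,230,WING+np.pi/2)"
```

```text
t 0.1 p [ 173.7 -599.8  230.3] shift [  1.3 539.6 435.5] spin -46.7 j [-1.03   0.385  0.007 -0.    -1.194 -0.259] F [-0.  -0.4  0.7] w 85.3
[[-0.001 -0.278  0.961]
 [ 0.002  0.961  0.278]
 [-1.     0.002 -0.   ]]
```

>>> {"op": "drive_tool", "data": {
  "motion": [
    [0, 10, 8, 0],
    [0, 23, 18.5, 0],
    [0, 23, 18.5, 0],
    [0, 23, 18.5, 0],
    [0, 23, 18.5, 0],
    [0, 23, 18.5, 0],
    [0, 23, 18.5, 0],
    [0, 23, 18.5, 0],
    [0, 23, 18.5, 0],
    [0, 23, 18.5, 0]
  ],
  "grip": 60
}}

```text
clock: 0.93
position: [281.1, -341.8, 231.0]
ee_rot: [-0.099, 0.7, 0.099, 0.7]
contact_force: [0.7, 0.0, -0.5]
gripper_width: 59.7
```

>>> {"op": "drive_tool", "data": {
  "motion": [
    [0, 23, 18.5, 0],
    [0, 23, 18.5, 0],
    [0, 23, 18.5, 0],
    [0, 23, 18.5, 0],
    [0, 23, 18.5, 0],
    [0, 23, 18.5, 0],
    [0, 23, 18.5, 0],
    [0, 23, 18.5, 0],
    [0, 23, 18.5, 0],
    [0, 23, 18.5, 0]
  ]
}}

```text
clock: 1.77
position: [394.8, -69.5, 231.2]
ee_rot: [-0.099, 0.7, 0.099, 0.7]
contact_force: [0.5, 0.5, 0.9]
gripper_width: 60.2
```

>>> {"op": "drive_tool", "data": {
  "motion": [
    [0, 23, 18.5, 0],
    [0, 23, 18.5, 0],
    [0, 23, 18.5, 0],
    [0, 0, 0, -6.7],
    [0, 0, 0, -6.7],
    [0, 0, 0, -6.7],
    [0, 0, 0, -6.7],
    [0, 0, 0, -6.7],
    [0, 0, 0, -6.7],
    [0, 0, 0, -6.5]
  ]
}}

```text
clock: 2.6
position: [428.6, 10.7, 231.0]
ee_rot: [-0.37, 0.603, 0.37, 0.602]
contact_force: [-0.2, -0.6, 0.1]
gripper_width: 60.1
```

```bash
python3 -c "
from h import *
info(*NUT,230,WING+np.pi/2)"
```

```text
t 2.6 p [428.6  10.7 231. ] shift [ 1.   1.  31.7] spin 0.3 j [ 0.407  0.044 -0.44  -0.    -1.088 -0.875] F [-0.2 -0.6  0.1] w 60.1
[[-0.001 -0.892  0.451]
 [-0.     0.451  0.892]
 [-1.     0.001 -0.   ]]
```

>>> {"op": "drive_tool", "data": {
  "motion": [
    [0, 1, 16, 0],
    [0, 0, 16, 0],
    [20, 0, 0, 0],
    [25, 0, 0, 0],
    [25, 0, 0, 0],
    [25, 0, 0, 0],
    [20, 0, 0, 0],
    [10, 0, 0, 0],
    [0, 0, 0, 0]
  ]
}}

```text
clock: 3.35
position: [441.1, 39.5, 103.7]
ee_rot: [-0.368, 0.606, 0.369, 0.601]
contact_force: [-0.5, 0.2, 0.4]
gripper_width: 60.0
```

```bash
python3 -c "
from h import *
info(*NUT,71,WING+np.pi/2)
crop('side',230,130,140,150,4,'pics/s2.png')
crop('top',230,150,110,120,4,'pics/t2.png')
a=cv2.imread('pics/s2.png');b=cv2.imread('pics/t2.png');b=cv2.copyMakeBorder(b,0,a.shape[0]-b.shape[0],0,0,0)
cv2.imwrite('pics/c2.png',cv2.resize(np.hstack([b,a]),(800,480)) if 0 else np.hstack([b[:,:],a])[:, :])
print(np.hstack([b,a]).shape)"; python3 -c "
import cv2;i=cv2.imread('pics/c2.png');cv2.imwrite('pics/c2b.png',cv2.resize(i,None,fx=.8,fy=.8))"
```

```text
t 3.35 p [441.1  39.5 103.7] shift [32.7 -0.9  0.6] spin -0.0 j [ 0.458  0.229 -0.594 -0.001 -0.754 -0.932] F [-0.5  0.2  0.4] w 60.0
[[-0.006 -0.89   0.457]
 [-0.002  0.457  0.89 ]
 [-1.     0.004 -0.005]]
(600, 1000, 3)
```

View pics/c2b.png

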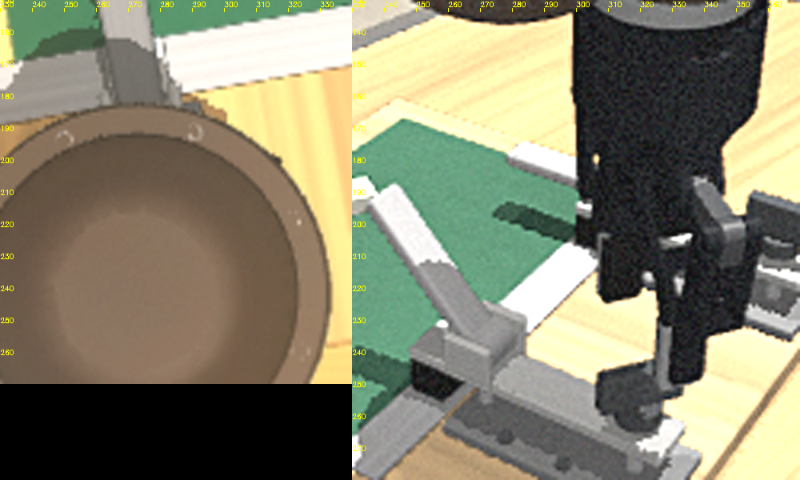

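The side view shows the two fingers straddling the wing (fingertips about (305,222) and (345,248), wing about (318,250)), clear of the lever. I'll descend and close.

>>> {"op": "drive_tool", "data": {
  "motion": [
    [8, 0, 0, 0],
    [8, 0, 0, 0],
    [8, 0, 0, 0],
    [8, 0, 0, 0],
    [0, 0, 0, 0]
  ]
}}

```text
clock: 3.87
position: [441.5, 39.2, 72.7]
ee_rot: [-0.368, 0.605, 0.369, 0.602]
contact_force: [-0.8, -0.2, -0.0]
gripper_width: 59.7
```

>>> {"op": "drive_tool", "data": {
  "motion": [
    [0, 0, 0, 0],
    [0, 0, 0, 0],
    [0, 0, 0, 0],
    [0, 0, 0, 0],
    [0, 0, 0, 0],
    [0, 0, 0, 0]
  ],
  "grip": 4
}}

```text
clock: 4.37
position: [442.2, 40.1, 74.8]
ee_rot: [-0.368, 0.603, 0.369, 0.603]
contact_force: [-2.6, 4.0, 4.9]
gripper_width: 8.5
```

```bash
python3 -c "
from h import *
info(*NUT,71,YAW+np.pi/2)"
```

```text
t 4.3667 p [442.2  40.1  74.8] shift [ 3.8 -0.1 -0.6] spin 52.6 j [ 0.458  0.276 -0.629 -0.001 -0.667 -0.931] F [-2.6  4.   4.9] w 8.5
[[-0.    -0.89   0.457]
 [ 0.001  0.457  0.89 ]
 [-1.     0.001  0.   ]]
```

>>> {"op": "drive_tool", "data": {
  "motion": [
    [0, 0, 0, 3],
    [0, 0, 0, 5],
    [0, 0, 0, 6],
    [0, 0, 0, 6],
    [0, 0, 0, 6],
    [0, 0, 0, 6],
    [0, 0, 0, 6],
    [0, 0, 0, 6],
    [0, 0, 0, 5],
    [0, 0, 0, 3.5]
  ]
}}

```text
clock: 5.2
position: [442.1, 40.2, 74.8]
ee_rot: [-0.062, 0.704, 0.063, 0.704]
contact_force: [-4.1, 3.8, 4.0]
gripper_width: 8.4
```

>>> {"op": "drive_tool", "data": {
  "motion": [
    [0, 0, 0, 0],
    [0, 0, 0, 0],
    [0, 0, 0, 0],
    [0, 0, 0, 0]
  ]
}}

```text
clock: 5.53
position: [442.1, 40.2, 74.8]
ee_rot: [-0.063, 0.704, 0.064, 0.704]
contact_force: [-3.6, 4.9, 4.3]
gripper_width: 8.6
```

```bash
python3 -c "
from h import *
info(*NUT,71,YAW+np.pi/2)"
```

```text
t 5.5333 p [442.1  40.2  74.8] shift [ 3.8 -0.7 -0.2] spin 0.1 j [ 0.458  0.276 -0.629 -0.002 -0.667 -1.848] F [-3.6  4.9  4.3] w 8.6
[[-0.    -0.179  0.984]
 [ 0.001  0.984  0.179]
 [-1.     0.001 -0.   ]]
```

>>> {"op": "drive_tool", "data": {
  "motion": [
    [0, 0, 0, 0],
    [0, 0, 0, 0],
    [0, 0, 0, 0],
    [0, 0, 0, 0]
  ],
  "grip": 45
}}

```text
clock: 5.87
position: [442.8, 39.6, 74.4]
ee_rot: [-0.064, 0.704, 0.064, 0.704]
contact_force: [-0.7, -0.3, -0.3]
gripper_width: 45.1
```

>>> {"op": "drive_tool", "data": {
  "motion": [
    [-10, 0, 0, 0],
    [-25, 0, 0, 0],
    [-25, 0, 0, 0],
    [-25, 0, 0, 0],
    [-25, 30, 0, 0],
    [-10, 30, 0, 0],
    [0, 30, 0, 0],
    [0, 30, 0, 0],
    [0, 30, 0, 0],
    [0, 10, 0, 0]
  ]
}}

```text
clock: 6.7
position: [413.8, 199.8, 194.6]
ee_rot: [-0.064, 0.704, 0.065, 0.705]
contact_force: [-0.2, -0.1, 0.4]
gripper_width: 45.1
```

```bash
python3 -c "
from h import *
info(*NUT,71,YAW+np.pi/2)
crop('top',230,125,100,150,4,'pics/t3.png')
crop('side',230,165,110,150,4,'pics/s3.png')
cv2.imwrite('pics/c3.png',cv2.resize(np.hstack([cv2.imread('pics/t3.png'),cv2.imread('pics/s3.png')]),None,fx=.95,fy=.95))"
```

```text
t 6.7 p [413.8 199.8 194.6] shift [ 123.5 -162.9   -1.7] spin 0.3 j [ 0.805  0.134 -0.437  0.    -0.998 -2.193] F [-0.2 -0.1  0.4] w 45.1
[[ 0.001 -0.182  0.983]
 [ 0.001  0.983  0.182]
 [-1.     0.001  0.001]]
```

View pics/c3.png

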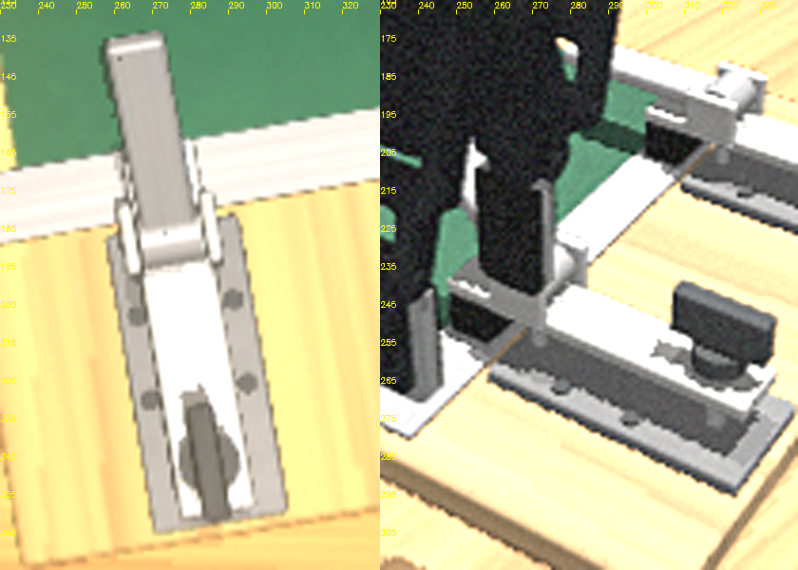

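The wing now lies along the strap (top crop from about (283,232) to (287,262), parallel to the strap edges), and the lever is still up. Next I'll close the fingers, move above the lever and push it down.

>>> {"op": "drive_tool", "data": {
  "motion": [
    [0, -15, 13, 0],
    [0, -22, 19, 0],
    [0, -22, 19, 0],
    [0, -22, 19, 0],
    [0, -22, 19, 0],
    [0, -22, 19, 0],
    [0, -22, 19, 0],
    [0, -16.5, 16.5, 0],
    [0, 0, 0, 0],
    [0, 0, 0, 0]
  ],
  "grip": 0
}}

```text
clock: 7.63
position: [584.5, 59.8, 193.3]
ee_rot: [-0.063, 0.705, 0.062, 0.704]
contact_force: [-0.4, -0.6, 0.0]
gripper_width: -0.0
```

>>> {"op": "drive_tool", "data": {
  "motion": [
    [15, 0, 0, 0],
    [15, 0, 0, 0],
    [12, 0, 0, 0],
    [10, 0, 0, 0],
    [8, 0, 0, 0],
    [8, 0, 0, 0],
    [8, 0, 0, 0],
    [8, 0, 0, 0],
    [8, 0, 0, 0],
    [8, 0, 0, 0]
  ]
}}

```text
clock: 8.47
position: [585.1, 62.2, 94.1]
ee_rot: [-0.064, 0.704, 0.064, 0.705]
contact_force: [0.8, 0.0, 1.9]
gripper_width: 0.4
```

```bash
python3 -c "
from h import *
info(584.7,65.2,66,YAW+np.pi/2)"
```

```text
t 8.4667 p [585.1  62.2  94.1] shift [28.1  3.   0.1] spin 0.2 j [ 0.381  0.453 -0.262  0.    -0.854 -1.771] F [0.8 0.  1.9] w 0.4
[[ 0.002 -0.18   0.984]
 [ 0.     0.984  0.18 ]
 [-1.     0.     0.002]]
```

>>> {"op": "drive_tool", "data": {
  "motion": [
    [6, 1, 0, 0],
    [6, 1, 0, 0],
    [5, 0, 0, 0],
    [4, 0, 0, 0],
    [3, 0, 0, 0],
    [0, 0, 0, 0]
  ]
}}

```text
clock: 8.97
position: [583.6, 63.9, 69.5]
ee_rot: [-0.064, 0.705, 0.064, 0.704]
contact_force: [-0.1, 0.2, -0.8]
gripper_width: 0.0
```

>>> {"op": "drive_tool", "data": {
  "motion": [
    [2, 0, 0, 0],
    [2, 0, 0, 0],
    [1, 0, 0, 0],
    [0, 0, 0, 0]
  ]
}}

```text
clock: 9.3
position: [583.6, 63.8, 68.6]
ee_rot: [-0.064, 0.704, 0.064, 0.704]
contact_force: [-6.9, 0.7, 18.9]
gripper_width: 0.0
```

The push stopped at 19 N with the tip at z = 68.6, the expected height of the level lever. I'll dwell, retreat and check.

>>> {"op": "drive_tool", "data": {
  "motion": [
    [0, 0, 0, 0],
    [0, 0, 0, 0],
    [0, 0, 0, 0],
    [-10, 0, 0, 0],
    [-25, 0, 0, 0],
    [-25, 0, 0, 0],
    [-25, 0, 0, 0],
    [-25, 25, 0, 0],
    [0, 30, 0, 0],
    [0, 30, 0, 0]
  ]
}}

```text
clock: 10.13
position: [568.9, 148.1, 177.2]
ee_rot: [-0.062, 0.703, 0.064, 0.705]
contact_force: [0.6, 0.0, -0.5]
gripper_width: 0.5
```

>>> {"op": "drive_tool", "data": {
  "motion": [
    [0, 30, 0, 0],
    [0, 30, 0, 0],
    [0, 30, 0, 0],
    [0, 20, 0, 0],
    [0, 0, 0, 0],
    [0, 0, 0, 0]
  ]
}}

```text
clock: 10.63
position: [548.1, 256.4, 174.7]
ee_rot: [-0.065, 0.705, 0.064, 0.704]
contact_force: [-0.2, -0.2, 0.1]
gripper_width: -0.2
```

```bash
python3 -c "
from h import *
info(584.7,65.2,66,YAW+np.pi/2)
crop('top',230,85,200,180,3,'pics/t4.png')
crop('side',200,150,190,150,4,'pics/s4.png')"
```

```text
t 10.6333 p [548.1 256.4 174.7] shift [ 108.8 -194.6    1.5] spin 0.2 j [ 7.050e-01  3.960e-01 -1.230e-01 -1.000e-03 -1.054e+00 -2.093e+00] F [-0.2 -0.2  0.1] w -0.2
[[-0.002 -0.181  0.983]
 [-0.001  0.983  0.181]
 [-1.    -0.001 -0.002]]
```

View pics/t4.png

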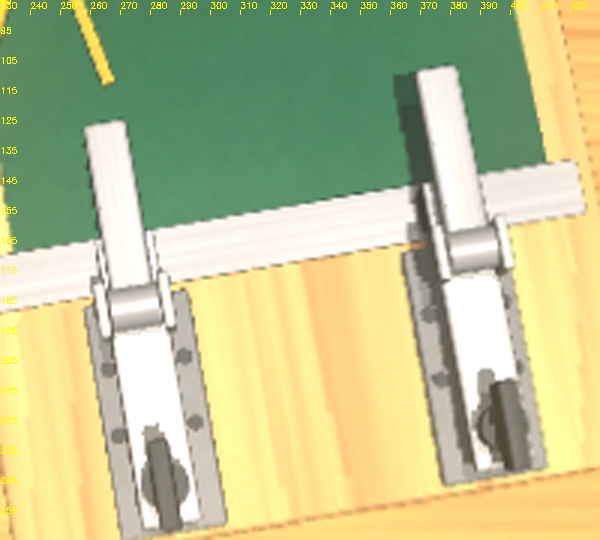

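View pics/s4.png

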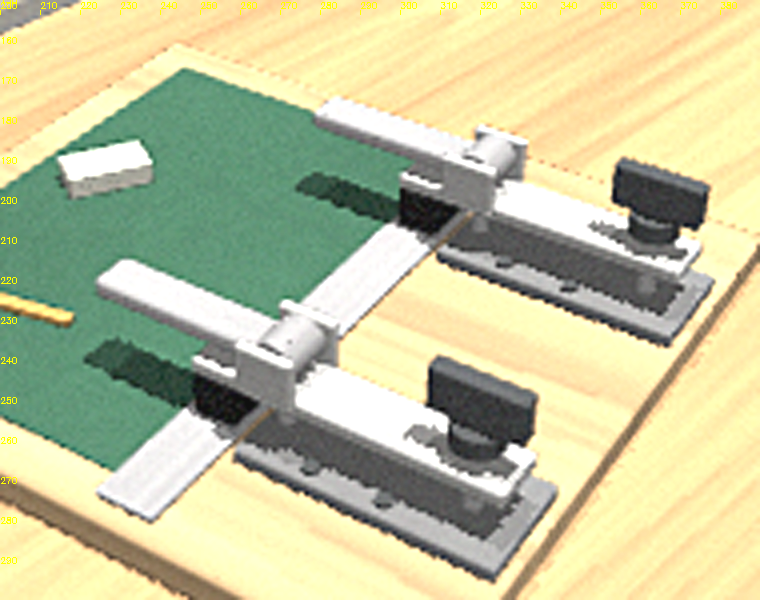

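Both clamps now look alike. The lever edge, side crop (98,287) to (235,347), runs parallel to its strap (290,405) to (505,497), as on the closed clamp. I'll do one numeric check of the lever and wing, then hand in.

```bash
python3 - <<'E'
from h import *
c,s=np.cos(YAW),np.sin(YAW); piv=NUT+90*np.array([c,s])
for l in (0,.15,.3):
    print(l,[w2px('side',[[*(piv+(95*np.cos(l)-5*np.sin(l))*np.array([c,s])+y*np.array([-s,c])),64+95*np.sin(l)+5*np.cos(l)]])[0].round(1) for y in (11,-11)], 'seen', (200+98/4,150+281/4),(200+128/4,150+259/4))
f=lambda x,y:px2w('top',(230+x/3,85+y/3),91)
a,b=f(160,438),f(171,530); print('wing-strap deg',np.degrees(np.arctan2(*(a-b)[1::-1])-YAW))
arm.job_done()
E
```

```text
0 [array([223.5, 218.7]), array([231.7, 212.5])] seen (224.5, 220.25) (232.0, 214.75)
0.15 [array([223.6, 212.5]), array([231.9, 206.3])] seen (224.5, 220.25) (232.0, 214.75)
0.3 [array([224.6, 206.6]), array([233. , 200.6])] seen (224.5, 220.25) (232.0, 214.75)
wing-strap deg -2.498299339656143
the job is handed in; nothing more can be done
```

I set the open clamp, which is the left one, and handed the job in at about 11 s of the 40 s allowed. I gripped its wing nut, turned it about 52.5° clockwise with the lever still up, then pushed the lever down with closed fingers. The push met its stop at 19 N.

- **Wing:** the last picture put it about 2.5° off the strap's line (limit 11°). The gripper's own angle gave about 0.1°.
- **Lever:** its end sits within 2 pixels of where a fully down lever should appear. The 0.15 rad limit would have shown a shift of about 6 pixels.
- **Other clamp:** it was not approached and looks unchanged.
- **Robot:** it stood clear, about 190 mm to the side, with no contact force.

No check failed. While the nut was gripped the TCP sat about 2 mm high, probably from the fingertips resting on the nut's hub, with no visible effect on the result.

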